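# Set the screw slide to its marker, then slide the lamp to the working ring

### The arm

A 7-joint arm with a two-finger parallel gripper is mounted at the origin on a cart in front of the work surface, level with it; the furniture and walls round the work are solid. World frame = base frame: x ahead of the robot, y to its left, z up, the work surface at z = 0. Lengths are in m, angles in rad, forces in N, time in s.
With the tool pointing down it reaches from about 0.4 to 0.85 m from the base axis. Payload 10.4 kg.
Tool frame: the origin (TCP) lies at the centre of the arm's flange, where the gripper is bolted on; the fingertips stand 182 mm ahead of it and the grasp point (between the pads) lies 164 mm ahead of it; x points along the fingers, z is the direction in which the jaws open and shut, and the axes are right-handed (so a half turn about x gives the same grasp; the last joint's range is limited). The gripper opens to 87 mm and grips with 3 to 60 N. Pads are 19 mm wide; open, the fingers measure 117 mm over their backs; the gripper's body (75 mm by 190 mm) begins 51 mm behind the grasp point.
Start: joints at [1.112, 0.332, -0.065, 1.46, 0.022, 1.35, -0.088], TCP at [0.264, -0.567, 0.405] pointing down, gripper open.
Joint ranges: [-2.6, 2.6], [-0.5, 2.12], [-1.47, 1.34], [0.16, 2.42], [-1.27, 4.41], [0.06, 2.06], [-2.6, 2.6]. Speed limits (rad/s): [2.22, 2.22, 2.79, 2.79, 3.14, 3.14, 3.14].

### API

Orientations are given as a unit quaternion [x, y, z, w].
In Python, from workcell import bot, imaging, workorder gives the robot as it stands.
- The arm moves only by the tool servo_tool, never from a script. Its argument "deltas" is a list of rows, each a list of 7 numbers: the shift along the tool's x, y, z in m, then the turn, a rotation vector about the tool's x, y, z in rad, then the closure, from 0 (fully open) to 1 (shut). In form: [[dx, dy, dz, rx, ry, rz, grip], ...]. A call has 1 to 20 rows; each row shifts and turns the commanded pose from where the row before left it, along the tool's axes as they then stand; what a row does not reach is not made up. A row lasts 1/10 s, in which the tool goes at most 50 mm and 8.59 degrees, less where a joint would pass 70% of its speed; a pose out of reach is approached as far as the arm can. A call with a gripper value outside its range is refused whole. The fingers move at their own pace and stop on an object; "newtons" is the grip in N (left out, the last holds). Time passes only in rows, so rows that do not move let the fingers close. It gives the time, the measured TCP pose, the force and the opening at its end, in the units of the state.
- bot.observe(): the state, without advancing time (a new reading comes with each control period).
- imaging.snapshot(name): name is "side" or "top" or "wrist"; returns (picture, depth): 420x560x3 uint8, red, green, blue; 420x560 float32, m along the optical axis (not along the pixel's ray), 0 where there is no reading.
- imaging.camera_model(name): a dict with "camera_matrix" (3x3 intrinsics, pixels), "eye" and "attitude" of the camera in the world; the wrist camera has in their place "hand_eye" (4x4, takes a point from camera to tool coordinates, whose origin is the TCP and whose axes are the tool frame's). Camera axes: x right, y down, z forward; pixel columns grow to the right and rows downward; lengths in m; the calibration is good to about 2 mm. A picture is of the moment at which its call begins: read the wrist's pose just before it. camera_model takes no time and is no camera call.
- workorder.finish_job(): hands the job in, once; it reports no verdict.
The state is a dict: "clock": time; "qpos": joint angles; "qd": joint speeds; "tau": joint torques, N m; "ee_pos": TCP position; "tool_rot": TCP orientation; "wrist_force": force on the tool from outside, world axes, zero at the start; "torque": the same for the moment, N m; "gripper_width": opening from 0.0 (shut) to 1.0 (fully open).
Only numpy, scipy, OpenCV 4.12 (cv2) and the standard library are available. Lean on these libraries where they do the work, as an engineer would, in place of code of your own. Each camera call takes 0.05 s, during which the arm holds its last target.

### The job

Set up the soldering place: first crank the handwheel of the little screw slide until the pointer on its carriage lines up with the tip of the pointed marker on the scale (not the blunt marker); move the carriage by the wheel only. Then slide the unlit spirit lamp along the grey board, without lifting or tipping it, from the ring it is parked in into the empty ring, so that it stands well centred in there, and let go. Leave everything else where it is.

Things in the scene. Friction and masses are not known exactly. Their poses are not given: they have to be found in the camera images.
- slide_unit: fixed screw slide, base 210 x 100 x 16 mm (y from -58 to 42 mm); origin on its underside; x runs along the screw, away from the handwheel; a gearbox (64 x 60 mm, top 60 mm up) carries the handwheel at the -x end; the scale lies along the -y edge. The carriage (56 x 50 mm), with a white soldering block and a small brass wire ring on it (top 61 mm up), runs between gearbox and end bearing
- wheel_axis (a point): centre of the handwheel, 77 mm above the bench: a horizontal steel wheel, rim radius 42 mm to the middle of a rim bar 11 mm thick, hub top 88 mm above the bench, turning about a vertical axis; clear of the bench clutter all round
- knob_center (a point): middle of the upright black crank knob on the handwheel's rim, 16 to 18 mm thick, 38 mm high (from 85 to 123 mm above the bench, so this point is 104 mm up), 42 mm from the wheel's axis; it spins freely on its spindle, so it can be held and carried round in a circle without turning the gripper; about 2 N at the knob turns the wheel
- handwheel (a joint): angle of the handwheel (rad), growing clockwise seen from above; 0 with the carriage in mid travel; stiff enough to stay where it is left; the end stops of the carriage lie at about +-13 rad
- carriage (a joint): position of the carriage along the unit's x (m), from -0.033 to 0.033; the screw moves it 16 mm away from the handwheel (+x) per clockwise turn; it cannot be pushed by hand
- pointer (a point): tip of the carriage's dark steel pointer, a flat arrow head 14 mm long that points in the unit's -y across the white scale, 22 mm above the bench
- marker_tip (a point): tip of the pointed marker: a dark steel block 13 x 10 x 23 mm clamped on the outer edge of the scale, with a flat arrow head that points to the carriage; the blunt marker on the scale is the same block without an arrow head. The pointer lines up when it has the same x as this tip in the unit's frame
- lamp_center (a point): centre, half-way up, of the spirit lamp: frosted glass body 68 mm across at its widest (22 mm above the bench), 62 mm at 40 mm and narrower above; brass collar 34 mm across, 58 to 70 mm above the bench; nozzle and wick up to 88 mm. Slid by the collar alone it tips over, so hold or push it low on the glass body; about 0.2 to 0.4 kg
- hearth_board: grey fixed board 212 x 110 mm, 8 mm thick, flat on the bench; origin at the centre of its underside, x along its length; two ring marks (inlaid, flush) lie on its centre line 60 mm either side of its centre
- park_ring: plain inlaid ring mark in which the lamp stands at the start, middle diameter 84 mm; origin at its centre on the top of the board
- work_ring: empty inlaid ring mark, middle diameter 84 mm, with four short ticks inwards: where the lamp must go; origin at its centre on the top of the board
- hammer: chasing hammer lying on the bench, 66 x 184 x 27 mm, a bystander; origin at the centre of its underside
- tin: round findings tin 76 x 70 x 29 mm, a bystander; origin at the centre of its underside
- spray: upright spray can 62 mm across, 200 mm high, a bystander; origin at the centre of its underside
Not all that is in view belongs to the job. There is more than one size of the part that bears lamp_center; the job needs the smaller.

How it is judged:
By the outcome, as a careful person would: the job done as asked, in the order asked, and still so for the second after the job is handed in, with the robot touching nothing.
It also fails if it takes over 64 s, if anything falls off the work surface, if the arm or the gripper's body presses on something with over 40 N, if the wrist force passes 120 N, or if a joint passes its speed limit or range.

## Working session

There is one attempt and no reset: what is moved stays moved. The work goes in short steps, Python scripts to look and compute and a tool call to move; the robot and the scene stay as the last step left them, time stands still between calls to the robot, and variables do not carry over. Pictures are saved under pics/ and viewed, and the job is handed in when it is done.

Besides the shell and the picture viewer there is one more tool, called in YAML: its name, and indented under it one key for each argument. servo_tool: Moves the arm, as the interface text tells. Its arguments: {"type":"object","properties":{"deltas":{"type":"array"},"newtons":{"type":"number"}},"required":["deltas"]}

```bash
ls; mkdir -p pics; cat > h.py <<'E'
import numpy as np, cv2, json
from scipy.spatial.transform import Rotation as R
from workcell import bot, imaging, workorder
def snap(name,tag):
    s=bot.observe()
    p,d=imaging.snapshot(name)
    cv2.imwrite(f'pics/{tag}.png',p[:,:,::-1]); np.savez(f'{tag}.npz',p=p,d=d,pos=s['ee_pos'],rot=s['tool_rot'])
    return p,d
def pose(name,s=None):
    m=imaging.camera_model(name)
    K=np.array(m['camera_matrix'])
    if 'hand_eye' in m:
        T=np.eye(4);T[:3,:3]=R.from_quat(s['rot']).as_matrix();T[:3,3]=s['pos'];T=T@np.array(m['hand_eye'])
        return K,T
    T=np.eye(4);a=np.array(m['attitude']);T[:3,:3]=a if a.shape==(3,3) else R.from_quat(a).as_matrix();T[:3,3]=m['eye'];return K,T
def cloud(name,tag):
    z=np.load(f'{tag}.npz');K,T=pose(name,z);d=z['d'];v,u=np.mgrid[:d.shape[0],:d.shape[1]]
    X=np.stack([(u-K[0,2])/K[0,0]*d,(v-K[1,2])/K[1,1]*d,d],-1)
    return X@T[:3,:3].T+T[:3,3],d,z['p']
def onplane(name,tag,u,v,h):
    z=np.load(f'{tag}.npz');K,T=pose(name,z)
    r=T[:3,:3]@np.linalg.solve(K,np.array([u,v,1.]));o=T[:3,3];return o+r*(h-o[2])/r[2]
E
python3 - <<'E'
from h import *
for n in ['top','side','wrist']:
    snap(n,n+'0'); print(imaging.camera_model(n))
print(bot.observe())
E
```

```text
pics
{'camera_matrix': array([[491.99438554,   0.        , 284.47339271],
       [  0.        , 491.99438554, 210.90714787],
       [  0.        ,   0.        ,   1.        ]]), 'eye': array([0.43141518, 0.05651913, 1.14767651]), 'attitude': array([-0.70467517,  0.70875767, -0.02661676,  0.01967281])}
{'camera_matrix': array([[426.00900506,   0.        , 280.07369004],
       [  0.        , 426.00900506, 217.53604922],
       [  0.        ,   0.        ,   1.        ]]), 'eye': array([0.27794519, 0.75501559, 0.61764133]), 'attitude': array([-0.15428038,  0.87655178, -0.44970578,  0.07496161])}
{'camera_matrix': array([[360.88260456,   0.        , 276.08403247],
       [  0.        , 360.88260456, 209.8076712 ],
       [  0.        ,   0.        ,   1.        ]]), 'hand_eye': array([[ 6.12318796e-04, -2.41639700e-01,  9.70365849e-01,
         1.94184722e-02],
       [ 7.32259748e-05, -9.70366017e-01, -2.41639788e-01,
         6.52204313e-02],
       [ 9.99999810e-01,  2.19016569e-04, -5.76479049e-04,
        -1.99818596e-03],
       [ 0.00000000e+00,  0.00000000e+00,  0.00000000e+00,
         1.00000000e+00]])}
{'clock': 0.15, 'qpos': array([ 1.11238681,  0.33270926, -0.0647191 ,  1.46072303,  0.02159412,
        1.34987485, -0.08850052]), 'qd': array([-0.00042242, -0.0043231 , -0.00044523, -0.00289622, -0.00034741,
        0.00042946, -0.00101993]), 'tau': array([ 6.72845272e-04, -6.23634481e+01,  2.44896248e-02, -3.90142572e+01,
       -6.15206547e-02,  3.73487966e-02,  1.89495718e-04]), 'ee_pos': array([ 0.26382108, -0.56649173,  0.40415965]), 'tool_rot': array([ 0.38025896,  0.59658415, -0.37988964,  0.59596505]), 'wrist_force': array([0.54713349, 0.14612574, 0.71327558]), 'torque': array([-0.03179672, -0.03705139,  0.01132086]), 'gripper_width': 1.003383015605734}
```

View pics/top0.png

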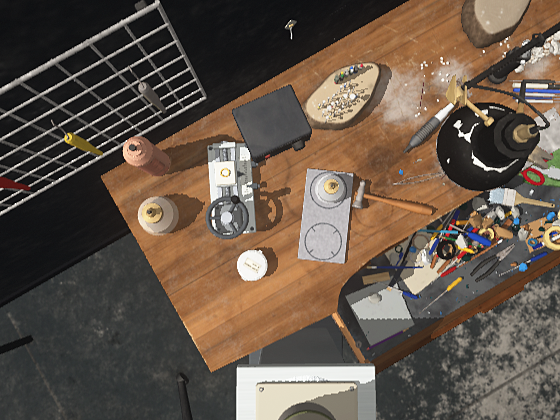

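View pics/side0.png

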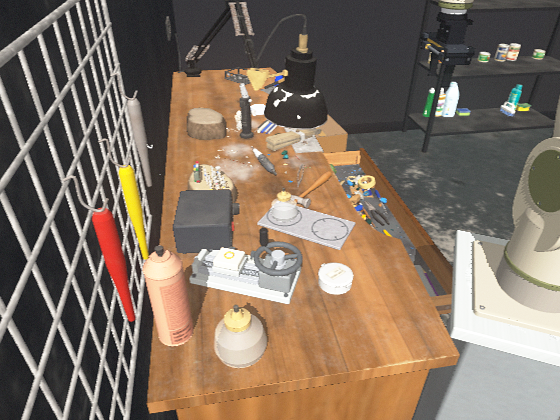

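The top view shows the slide unit at about (232,190) with its wheel at (229,214). The board has the parked lamp at (330,187) and the empty ring with ticks at (323,240). There is a larger lamp at (158,215). I'll zoom in.

```bash
python3 - <<'E'
from h import *
X,d,p=cloud('top','top0')
a=cv2.resize(p[130:270,190:290][:,:,::-1],None,fx=5,fy=4.28,interpolation=cv2.INTER_CUBIC)
a=cv2.resize(p[135:250,195:275][:,:,::-1],None,fx=5,fy=5,interpolation=cv2.INTER_CUBIC);
cv2.imwrite('pics/z1.png',a)
a=cv2.resize(p[160:270,290:370][:,:,::-1],None,fx=5,fy=5,interpolation=cv2.INTER_CUBIC);
cv2.imwrite('pics/z2.png',a)
Y,ds,q=cloud('side','side0')
a=cv2.resize(q[215:305,185:310][:,:,::-1],None,fx=6,fy=6,interpolation=cv2.INTER_CUBIC);cv2.imwrite('pics/z3.png',a)
for n,(u,v) in dict(bench=(190,250),wheelhub=(229,214),lampb=(330,187),board=(323,240),tin=(251,264),biglamp=(153,215)).items(): print(n,X[v,u].round(4))
E
```

```text
bench [ 0.4169  0.265  -0.0008]
wheelhub [0.4948 0.1655 0.0881]
lampb [ 0.5534 -0.0541  0.0782]
board [ 0.4381 -0.0436  0.0089]
tin [0.3847 0.122  0.0245]
biglamp [0.4935 0.3285 0.0893]
```

View pics/z1.png

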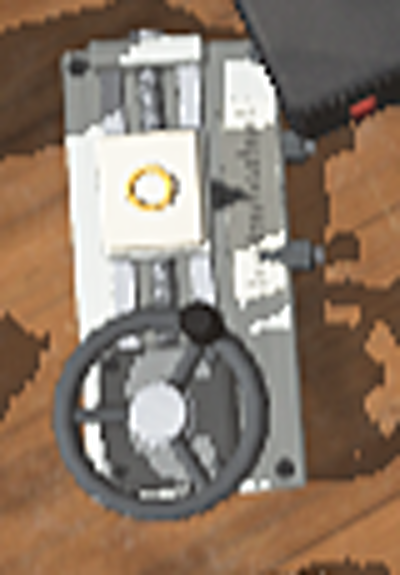

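View pics/z2.png

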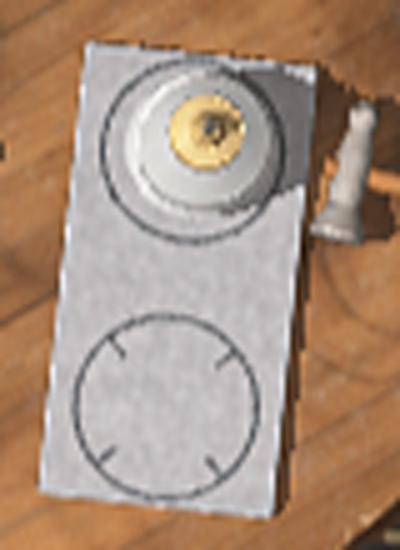

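View pics/z3.png

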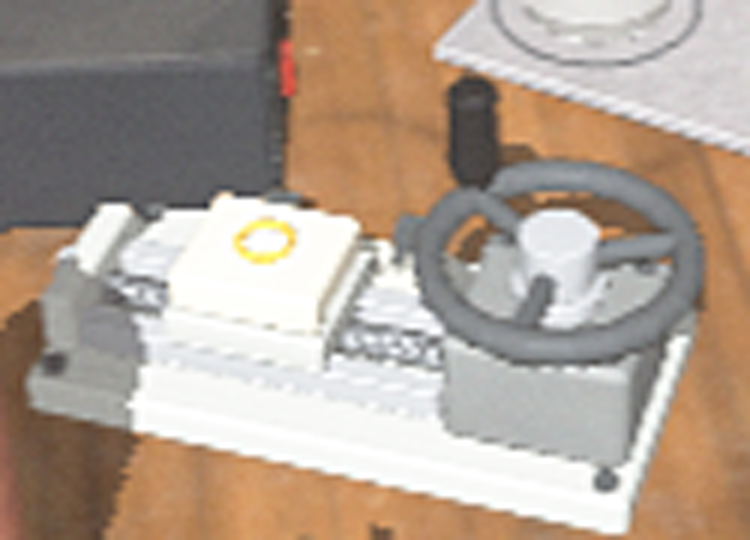

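The slide pointer is at z1 (240,195). There are two markers, at about (297,150) and (300,253), and the lower one seems to carry the arrow. I'll measure a few features, then move the wrist camera over for a closer look.

```bash
python3 - <<'E'
from h import *
s=bot.observe()
print(R.from_quat(s['tool_rot']).as_matrix().round(3))
f=lambda u,v,h:onplane('top','top0',195+u/5,135+v/5,h).round(4)
g=lambda u,v,h:onplane('top','top0',290+u/5,160+v/5,h).round(4)
print('hub',f(158,411,.088),'knob',f(203,321,.123),'ptr',f(243,195,.022),'mk',f(265,255,.02),'mk2',f(285,150,.02))
print('ring',g(166,407,.008),'park',g(192,151,.008),'lampcollar',g(207,128,.07))
print('ratios box', cloud('top','top0')[0][120,270], cloud('top','top0')[0][150,145])
X,d,p=cloud('top','top0')
print('max z', X[80:300,120:400,2].max())
E
```

```text
[[-0.     0.907  0.422]
 [ 0.001  0.422 -0.907]
 [-1.    -0.    -0.001]]
hub [0.488  0.1707 0.088 ] knob [0.5236 0.1482 0.123 ] ptr [0.5909 0.1388 0.022 ] mk [0.5633 0.1289 0.02  ] mk2 [0.612  0.1196 0.02  ]
ring [ 0.4349 -0.0441  0.008 ] park [ 0.5539 -0.0576  0.008 ] lampcollar [ 0.5574 -0.0581  0.07  ]
ratios box [0.70073696 0.07635074 0.08526892] [0.61858499 0.32432169 0.17338303]
max z 1.1476765114285459
```

servo_tool:
  deltas:
    - [0, 0.0283, -0.0258, 0, 0, 0, 0]
    - [0, 0.0283, -0.0258, 0, 0, 0, 0]
    - [0, 0.0283, -0.0258, 0, 0, 0, 0]
    - [0, 0.0283, -0.0258, 0, 0, 0, 0]
    - [0, 0.0283, -0.0258, 0, 0, 0, 0]
    - [0, 0.0283, -0.0258, 0, 0, 0, 0]
    - [0, 0.0283, -0.0258, 0, 0, 0, 0]
    - [0, 0.0283, -0.0258, 0, 0, 0, 0]
    - [0, 0.0283, -0.0258, 0, 0, 0, 0]
    - [0, 0.0283, -0.0258, 0, 0, 0, 0]
    - [0, 0.0283, -0.0258, 0, 0, 0, 0]
    - [0, 0.0283, -0.0258, 0, 0, 0, 0]
    - [0, 0.0283, -0.0258, 0, 0, 0, 0]
    - [0, 0.0283, -0.0258, 0, 0, 0, 0]
    - [0, 0.0283, -0.0258, 0, 0, 0, 0]
    - [0, 0.0283, -0.0258, 0, 0, 0, 0]
    - [0, 0.0283, -0.0258, 0, 0, 0, 0]
    - [0, 0.0283, -0.0258, 0, 0, 0, 0]
    - [0, 0.0283, -0.0258, 0, 0, 0, 0]
    - [0, 0.0283, -0.0258, 0, 0, 0, 0]

```text
clock: 2.15
ee_pos: [0.5595, 0.1414, 0.4046]
tool_rot: [0.38, 0.596, -0.38, 0.596]
wrist_force: [0.5, -1.1, 0.8]
gripper_width: 1.002
```

servo_tool:
  deltas:
    - [0, 0, 0, 0, 0, 0, 0]
    - [0, 0, 0, 0, 0, 0, 0]
    - [0, 0, 0, 0, 0, 0, 0]

```text
clock: 2.45
ee_pos: [0.5591, 0.1391, 0.4045]
tool_rot: [0.38, 0.596, -0.381, 0.596]
wrist_force: [0.1, -0.3, -0.6]
gripper_width: 1.001
```

```bash
python3 - <<'E'
from h import *
snap('wrist','w1');s=bot.observe();print(s['clock'],s['ee_pos'],s['qpos'].round(2));print(R.from_quat(s['tool_rot']).as_matrix().round(3))
E
```

```text
2.5 [0.55913218 0.13883604 0.40467318] [ 0.25  0.3  -0.69  1.57  0.19  1.35 -1.6 ]
[[-0.     0.907  0.42 ]
 [-0.001  0.42  -0.907]
 [-1.    -0.     0.001]]
```

View pics/w1.png

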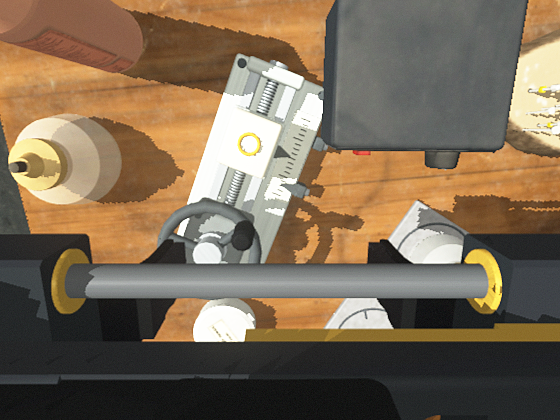

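```bash
python3 - <<'E'
from h import *
X,d,p=cloud('wrist','w1')
cv2.imwrite('pics/z4.png',cv2.resize(p[90:220,220:340][:,:,::-1],None,fx=5,fy=4.6 if 0 else 4.5,interpolation=cv2.INTER_CUBIC)[:600])
cv2.imwrite('pics/z4.png',cv2.resize(p[110:220,240:340][:,:,::-1],None,fx=5,fy=5,interpolation=cv2.INTER_CUBIC))
cv2.imwrite('pics/z5.png',cv2.resize(p[180:275,150:270][:,:,::-1],None,fx=5,fy=5,interpolation=cv2.INTER_CUBIC))
E
```

```text
(no output)
```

View pics/z4.png

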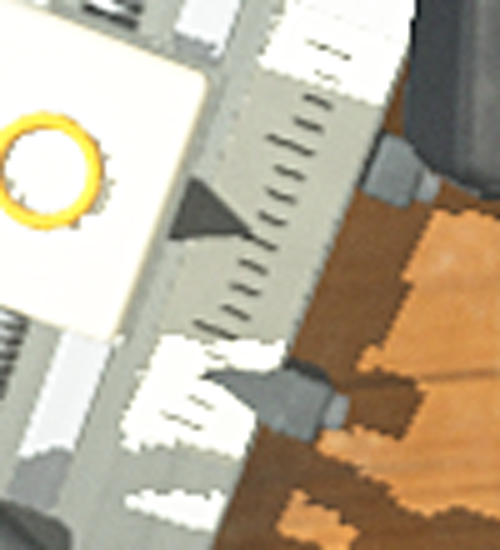

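View pics/z5.png

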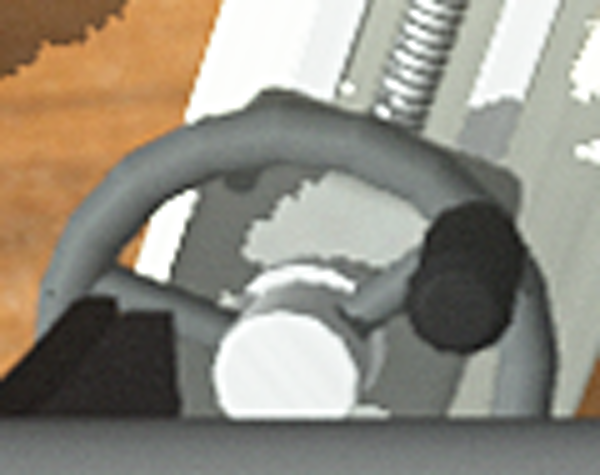

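```bash
python3 - <<'E'
from h import *
f=lambda u,v,h:onplane('wrist','w1',240+u/5,110+v/5,h)
g=lambda u,v,h:onplane('wrist','w1',150+u/5,180+v/5,h)
P=f(252,235,.022);M=f(205,376,.022)
e1,e2=f(405,70,.016),f(232,490,.016)
d=(e1-e2)[:2];d/=np.linalg.norm(d);print('edge dir',d)
print('P',P,'M',M)
h=g(286,365,.088);k=g(457,312,.123);k2=g(472,245,.085)
print('hub',h,'knob',k,np.linalg.norm((k-h)[:2]))
X,dd,p=cloud('wrist','w1')
print('hub z',X[253,207],'knobtop',X[242,241],'ring',f(50,170,.061), 'pointer z',X[110+42,240+41],X[110+39,240+40],'marker',X[110+77,240+50],X[110+78,240+59],X[115+110-110+32,240+67])
# top view base edges: corners
t=lambda u,v,h:onplane('top','top0',195+u/5,135+v/5,h)
for uv in [(62,55),(73,325) ,(285,130),(303,485)]: print(t(*uv,.016))
E
```

```text
edge dir [0.9981976  0.06001298]
P [0.59060167 0.14012156 0.022     ] M [0.56075034 0.13652507 0.022     ]
hub [0.48945145 0.17536559 0.088     ] knob [0.52354809 0.15405711 0.123     ] 0.040207363905873
hub z [0.48939924 0.17552303 0.08804977] knobtop [0.52379582 0.15447595 0.12322555] ring [0.58875516 0.18051037 0.061     ] pointer z [0.59130288 0.150868   0.02437445] [0.59402627 0.15331832 0.03159442] marker [0.56307709 0.12751076 0.0229605 ] [0.56605542 0.1187989  0.02331616] [0.60632341 0.12888269 0.01711108]
[0.6575889  0.22320915 0.016     ]
[0.53172731 0.21762336 0.016     ]
[0.62198999 0.11978087 0.016     ]
[0.45738683 0.11180694 0.016     ]
```

```bash
python3 - <<'E'
from h import *
for n,t in [('top','top0'),('wrist','w1'),('side','side0')]:
    X,d,p=cloud(n,t)
    near=np.hypot(X[...,0]-.5236,X[...,1]-.151)<.03
    m=near&(X[...,2]>.116)&(X[...,2]<.13)
    print(t,'knob',m.sum(),X[m].min(0),X[m].max(0))
    near=np.hypot(X[...,0]-.489,X[...,1]-.173)<.03
    m=near&(X[...,2]>.0855)&(X[...,2]<.092)
    print(t,'hub',m.sum(),X[m].min(0),X[m].max(0),X[m].mean(0))
    m=(abs(X[...,0]-.48)<.08)&(abs(X[...,1]-.175)<.07)&(abs(X[...,2]-.079)<.004)
    print('rim',X[m].min(0),X[m].max(0))
E
```

```text
top0 knob 51 [0.5179601  0.1434028  0.11720574] [0.53298227 0.15823044 0.12390214]
top0 hub 86 [0.47768972 0.15911298 0.08574466] [0.50145677 0.18289561 0.09137176] [0.48946821 0.17155145 0.08777174]
rim [0.44327359 0.12506582 0.07506736] [0.53495739 0.21653703 0.08299113]
w1 knob 384 [0.5162273  0.14584533 0.11617118] [0.53286821 0.16285095 0.12536229]
w1 hub 535 [0.4776624  0.16187147 0.08558788] [0.50071694 0.18719444 0.0902378 ] [0.49011855 0.17526835 0.0884139 ]
rim [0.44262226 0.12881727 0.07522097] [0.53467685 0.22110501 0.08299578]
side0 knob 51 [0.51584    0.14670825 0.1160314 ] [0.53038863 0.16110032 0.12446487]
side0 hub 100 [0.4743754  0.16070036 0.08550696] [0.49912657 0.18529998 0.09102954] [0.48645663 0.17426985 0.08795379]
rim [0.44018571 0.12709552 0.07506225] [0.53438368 0.22149139 0.08295106]
```

The pointed marker's tip is at z4 (205,376) and the pointer tip at (252,235), so the carriage has to go about 30 mm towards the wheel. That is about 1.87 turns counter-clockwise. I'm descending on the knob now.

servo_tool:
  deltas:
    - [0, -0.0127, -0.0141, 0, 0, 0, 0]
    - [0, -0.0127, -0.0141, 0, 0, 0, 0]
    - [0.018, 0, 0, 0, 0, 0, 0.2]
    - [0.018, 0, 0, 0, 0, 0, 0.2]
    - [0.018, 0, 0, 0, 0, 0, 0.2]
    - [0.018, 0, 0, 0, 0, 0, 0.2]
    - [0.018, 0, 0, 0, 0, 0, 0.2]
    - [0.018, 0, 0, 0, 0, 0, 0.2]
    - [0.011, 0, 0, 0, 0, 0, 0.2]
    - [0.011, 0, 0, 0, 0, 0, 0.2]
    - [0, 0, 0, 0, 0, 0, 0.2]
    - [0, 0, 0, 0, 0, 0, 0.2]
  newtons: 8

```text
clock: 3.7
ee_pos: [0.5244, 0.1548, 0.2752]
tool_rot: [0.38, 0.596, -0.38, 0.596]
wrist_force: [-0.7, -0.5, -0.1]
gripper_width: 0.801
```

```bash
python3 - <<'E'
from h import *
snap('wrist','w2');snap('side','s2');s=bot.observe();print(s['clock'],s['ee_pos'],s['wrist_force'])
p=np.load('s2.npz')['p'];cv2.imwrite('pics/z6.png',cv2.resize(p[170:300,180:330][:,:,::-1],None,fx=4.5,fy=4.5))
E
```

```text
3.8 [0.52445593 0.15507584 0.27554161] [-0.09591559  0.66113707  0.37079583]
```

View pics/z6.png

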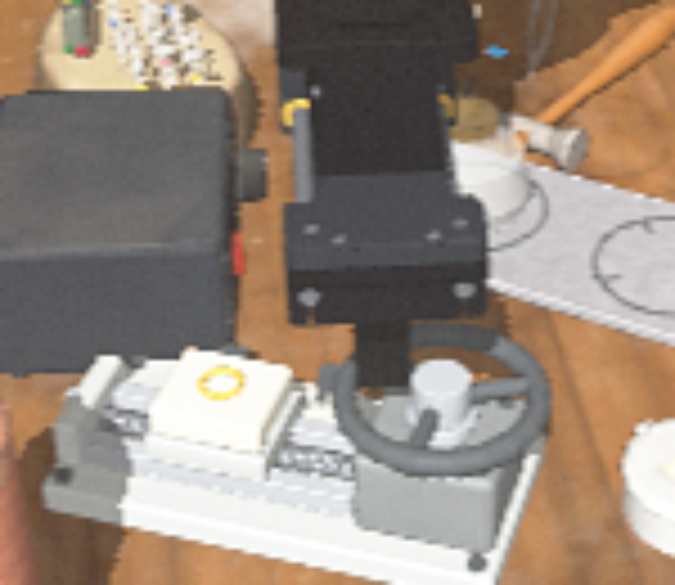

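View pics/w2.png

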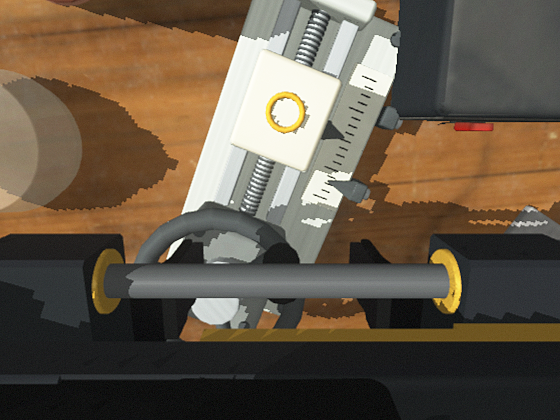

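The wrist view shows the knob at about (280,270), between the fingers at (190) and (365), and the scale stays in view. I'll close on it.

servo_tool:
  deltas:
    - [0, 0, 0, 0, 0, 0, 0.9]
    - [0, 0, 0, 0, 0, 0, 0.9]
    - [0, 0, 0, 0, 0, 0, 0.9]
    - [0, 0, 0, 0, 0, 0, 0.9]
    - [0, 0, 0, 0, 0, 0, 0.9]
    - [0, 0, 0, 0, 0, 0, 0.9]
  newtons: 10

```text
clock: 4.4
ee_pos: [0.5242, 0.155, 0.2748]
tool_rot: [0.38, 0.596, -0.38, 0.596]
wrist_force: [0.1, 0.0, 0.6]
gripper_width: 0.335
```

```bash
python3 - <<'E'
from h import *
s=bot.observe();print(s['clock'],s['ee_pos'],s['wrist_force'],s['gripper_width'])
Rm=R.from_quat(s['tool_rot']).as_matrix();print(Rm.round(3))
hub=np.array([.489,.174]);k=s['ee_pos'][:2]+Rm[:2,0]*.164
v=k-hub;print('r',np.linalg.norm(v),'ang',np.degrees(np.arctan2(v[1],v[0])))
E
```

```text
4.4 [0.52420635 0.15495897 0.27475131] [0.1162017  0.00724648 0.61592216] 0.3347204561388234
[[ 0.     0.907  0.422]
 [-0.     0.422 -0.907]
 [-1.     0.     0.   ]]
r 0.040039565481244224 ang -28.410956441474365
```

servo_tool:
  deltas:
    - [0, 0, 0, 0, 0, 0, 1]
    - [0, 0, 0, 0, 0, 0, 1]
    - [0, 0, 0, 0, 0, 0, 1]
    - [0, 0, 0, 0, 0, 0, 1]

```text
clock: 4.8
ee_pos: [0.5245, 0.1545, 0.2748]
tool_rot: [0.38, 0.596, -0.38, 0.596]
wrist_force: [3.2, -3.5, -0.9]
gripper_width: 0.194
```

```bash
cat > crank.py <<'E'
from h import *
import sys
s=bot.observe();print(s['clock'],s['ee_pos'].round(4),s['wrist_force'].round(2),s['gripper_width'])
Rm=R.from_quat(s['tool_rot']).as_matrix()
hub=np.array(eval(sys.argv[1]));k=s['ee_pos'][:2]+Rm[:2,0]*.164
v=k-hub;a=np.arctan2(v[1],v[0]);r0=np.linalg.norm(v);print('r',r0,'ang',np.degrees(a))
step=np.radians(float(sys.argv[2]));n=int(sys.argv[3]); r=.042
A=np.array([a+step*i for i in range(n+1)]); rr=r+(r0-r)*np.clip(1-np.arange(n+1)/4,0,1)
P=hub+np.c_[rr*np.cos(A),rr*np.sin(A)]
D=np.diff(P,axis=0)
print([[0,round(float(Rm[:2,1]@d),4),round(float(Rm[:2,2]@d),4),0,0,0,1] for d in D])
E
python3 crank.py '[.489,.174]' 15 12
```

```text
4.8 [0.5245 0.1545 0.2748] [ 3.25 -3.48 -0.87] 0.19382216951269357
r 0.04064441411661538 ang -28.821242532013272
[[0, 0.0079, -0.0071, 0, 0, 0, 1], [0, 0.0059, -0.009, 0, 0, 0, 1], [0, 0.0034, -0.0103, 0, 0, 0, 1], [0, 0.0006, -0.0109, 0, 0, 0, 1], [0, -0.0026, -0.0107, 0, 0, 0, 1], [0, -0.0053, -0.0096, 0, 0, 0, 1], [0, -0.0076, -0.0079, 0, 0, 0, 1], [0, -0.0094, -0.0057, 0, 0, 0, 1], [0, -0.0105, -0.0031, 0, 0, 0, 1], [0, -0.011, -0.0002, 0, 0, 0, 1], [0, -0.0107, 0.0026, 0, 0, 0, 1], [0, -0.0096, 0.0053, 0, 0, 0, 1]]
```

servo_tool:
  deltas:
    - [0, 0.0079, -0.0071, 0, 0, 0, 1]
    - [0, 0.0059, -0.009, 0, 0, 0, 1]
    - [0, 0.0034, -0.0103, 0, 0, 0, 1]
    - [0, 0.0006, -0.0109, 0, 0, 0, 1]
    - [0, -0.0026, -0.0107, 0, 0, 0, 1]
    - [0, -0.0053, -0.0096, 0, 0, 0, 1]

```text
clock: 5.4
ee_pos: [0.5083, 0.2114, 0.2743]
tool_rot: [0.379, 0.596, -0.381, 0.596]
wrist_force: [-1.7, -10.2, 4.6]
gripper_width: 0.191
```

```bash
python3 crank.py '[.489,.174]' 15 12
```

```text
5.4 [0.5083 0.2114 0.2743] [ -1.65 -10.23   4.59] 0.19055594912544233
r 0.041504039071062954 ang 62.824928605874945
[[0, -0.0076, -0.0077, 0, 0, 0, 1], [0, -0.0094, -0.0055, 0, 0, 0, 1], [0, -0.0105, -0.0029, 0, 0, 0, 1], [0, -0.0109, -0.0001, 0, 0, 0, 1], [0, -0.0106, 0.0029, 0, 0, 0, 1], [0, -0.0095, 0.0055, 0, 0, 0, 1], [0, -0.0077, 0.0078, 0, 0, 0, 1], [0, -0.0054, 0.0095, 0, 0, 0, 1], [0, -0.0028, 0.0106, 0, 0, 0, 1], [0, 0.0001, 0.011, 0, 0, 0, 1], [0, 0.0029, 0.0106, 0, 0, 0, 1], [0, 0.0055, 0.0095, 0, 0, 0, 1]]
```

servo_tool:
  deltas:
    - [0, -0.008, -0.0067, 0, 0, 0, 1]
    - [0, -0.0094, -0.0055, 0, 0, 0, 1]
    - [0, -0.0105, -0.0029, 0, 0, 0, 1]
    - [0, -0.0109, -0.0001, 0, 0, 0, 1]
    - [0, -0.0106, 0.0029, 0, 0, 0, 1]
    - [0, -0.0095, 0.0055, 0, 0, 0, 1]

```text
clock: 6.0
ee_pos: [0.4517, 0.1928, 0.2746]
tool_rot: [0.38, 0.597, -0.379, 0.596]
wrist_force: [5.5, 0.0, -6.2]
gripper_width: 0.191
```

```bash
python3 crank.py '[.489,.173]' 15 12
```

```text
6.0 [0.4517 0.1928 0.2746] [ 5.47  0.04 -6.2 ] 0.19050024335392873
r 0.042322821903327555 ang 151.83385313855484
[[0, -0.0078, 0.0078, 0, 0, 0, 1], [0, -0.0056, 0.0095, 0, 0, 0, 1], [0, -0.0029, 0.0106, 0, 0, 0, 1], [0, -0.0001, 0.011, 0, 0, 0, 1], [0, 0.0027, 0.0106, 0, 0, 0, 1], [0, 0.0054, 0.0096, 0, 0, 0, 1], [0, 0.0077, 0.0078, 0, 0, 0, 1], [0, 0.0094, 0.0056, 0, 0, 0, 1], [0, 0.0106, 0.003, 0, 0, 0, 1], [0, 0.011, 0.0001, 0, 0, 0, 1], [0, 0.0106, -0.0027, 0, 0, 0, 1], [0, 0.0096, -0.0054, 0, 0, 0, 1]]
```

Forces are small, so I'll continue half a turn.

servo_tool:
  deltas:
    - [0, -0.0078, 0.0078, 0, 0, 0, 1]
    - [0, -0.0056, 0.0095, 0, 0, 0, 1]
    - [0, -0.0029, 0.0106, 0, 0, 0, 1]
    - [0, -0.0001, 0.011, 0, 0, 0, 1]
    - [0, 0.0027, 0.0106, 0, 0, 0, 1]
    - [0, 0.0054, 0.0096, 0, 0, 0, 1]
    - [0, 0.0077, 0.0078, 0, 0, 0, 1]
    - [0, 0.0094, 0.0056, 0, 0, 0, 1]
    - [0, 0.0106, 0.003, 0, 0, 0, 1]
    - [0, 0.011, 0.0001, 0, 0, 0, 1]
    - [0, 0.0106, -0.0027, 0, 0, 0, 1]
    - [0, 0.0096, -0.0054, 0, 0, 0, 1]

```text
clock: 7.2
ee_pos: [0.5271, 0.1533, 0.2743]
tool_rot: [0.379, 0.597, -0.381, 0.595]
wrist_force: [-10.2, 2.3, 2.8]
gripper_width: 0.201
```

```bash
python3 crank.py '[.489,.173]' 15 15; python3 -c "
from h import *
snap('wrist','w3')"
```

```text
7.2 [0.5271 0.1533 0.2743] [-10.16   2.26   2.76] 0.2007706986777218
r 0.04234560979433884 ang -27.806335889908677
[[0, 0.0078, -0.0078, 0, 0, 0, 1], [0, 0.0055, -0.0096, 0, 0, 0, 1], [0, 0.0028, -0.0106, 0, 0, 0, 1], [0, -0.0, -0.011, 0, 0, 0, 1], [0, -0.0028, -0.0106, 0, 0, 0, 1], [0, -0.0054, -0.0095, 0, 0, 0, 1], [0, -0.0077, -0.0078, 0, 0, 0, 1], [0, -0.0095, -0.0055, 0, 0, 0, 1], [0, -0.0106, -0.0029, 0, 0, 0, 1], [0, -0.011, -0.0001, 0, 0, 0, 1], [0, -0.0106, 0.0028, 0, 0, 0, 1], [0, -0.0095, 0.0054, 0, 0, 0, 1], [0, -0.0078, 0.0077, 0, 0, 0, 1], [0, -0.0055, 0.0095, 0, 0, 0, 1], [0, -0.0029, 0.0106, 0, 0, 0, 1]]
```

View pics/w3.png

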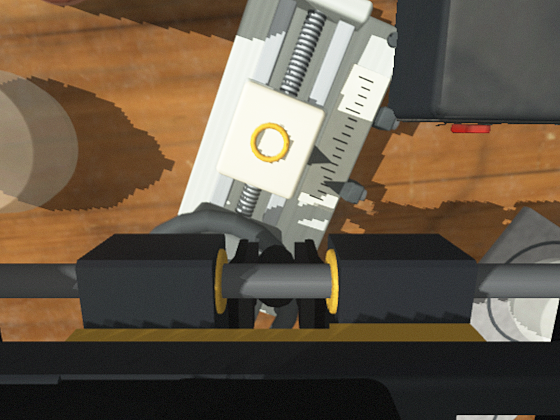

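servo_tool:
  deltas:
    - [0, 0.0069, -0.0082, 0, 0, 0, 1]
    - [0, 0.0055, -0.0096, 0, 0, 0, 1]
    - [0, 0.0028, -0.0106, 0, 0, 0, 1]
    - [0, 0, -0.011, 0, 0, 0, 1]
    - [0, -0.0028, -0.0106, 0, 0, 0, 1]
    - [0, -0.0054, -0.0095, 0, 0, 0, 1]
    - [0, -0.0077, -0.0078, 0, 0, 0, 1]
    - [0, -0.0095, -0.0055, 0, 0, 0, 1]
    - [0, -0.0106, -0.0029, 0, 0, 0, 1]
    - [0, -0.011, -0.0001, 0, 0, 0, 1]
    - [0, -0.0106, 0.0028, 0, 0, 0, 1]
    - [0, -0.0095, 0.0054, 0, 0, 0, 1]
    - [0, -0.0078, 0.0077, 0, 0, 0, 1]
    - [0, -0.0055, 0.0095, 0, 0, 0, 1]
    - [0, -0.0029, 0.0106, 0, 0, 0, 1]

```text
clock: 8.75
ee_pos: [0.4484, 0.1594, 0.2752]
tool_rot: [0.381, 0.596, -0.38, 0.597]
wrist_force: [6.8, 5.5, -10.7]
gripper_width: 0.195
```

```bash
python3 crank.py '[.488,.173]' 15 8; python3 -c "
from h import *
snap('wrist','w4')
p=np.load('w4.npz')['p']
cv2.imwrite('pics/z7.png',cv2.resize(p[100:230,220:400][:,:,::-1],None,fx=4,fy=4,interpolation=cv2.INTER_CUBIC))"
```

```text
8.75 [0.4484 0.1594 0.2752] [  6.77   5.45 -10.66] 0.19541288999519446
r 0.04152718101442084 ang -161.20262796558583
[[0, 0.0001, 0.0109, 0, 0, 0, 1], [0, 0.003, 0.0105, 0, 0, 0, 1], [0, 0.0056, 0.0094, 0, 0, 0, 1], [0, 0.0078, 0.0076, 0, 0, 0, 1], [0, 0.0096, 0.0053, 0, 0, 0, 1], [0, 0.0107, 0.0026, 0, 0, 0, 1], [0, 0.011, -0.0003, 0, 0, 0, 1], [0, 0.0105, -0.0031, 0, 0, 0, 1]]
```

View pics/w4.png

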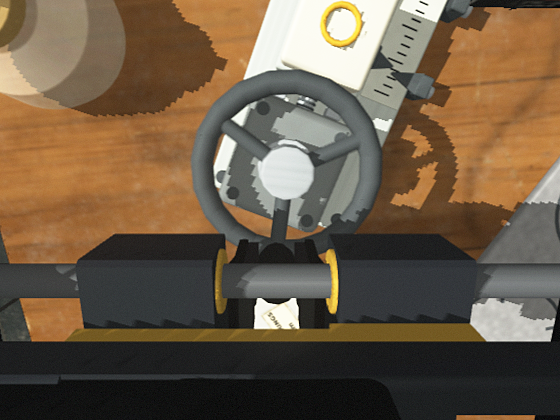

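```bash
cat > ptr.py <<'E'
from h import *
import sys
t=sys.argv[1];u0,v0,w,h=map(int,sys.argv[2:6])
p=np.load(t+'.npz')['p'];cv2.imwrite(f'pics/zz_{t}.png',cv2.resize(p[v0:v0+h,u0:u0+w][:,:,::-1],None,fx=8,fy=8,interpolation=cv2.INTER_CUBIC))
E
python3 ptr.py w4 360 30 90 75
python3 -c "
from h import *
print(onplane('wrist','w4',287,170,.088))"
```

```text
[0.48858022 0.17487762 0.088     ]
```

View pics/zz_w4.png

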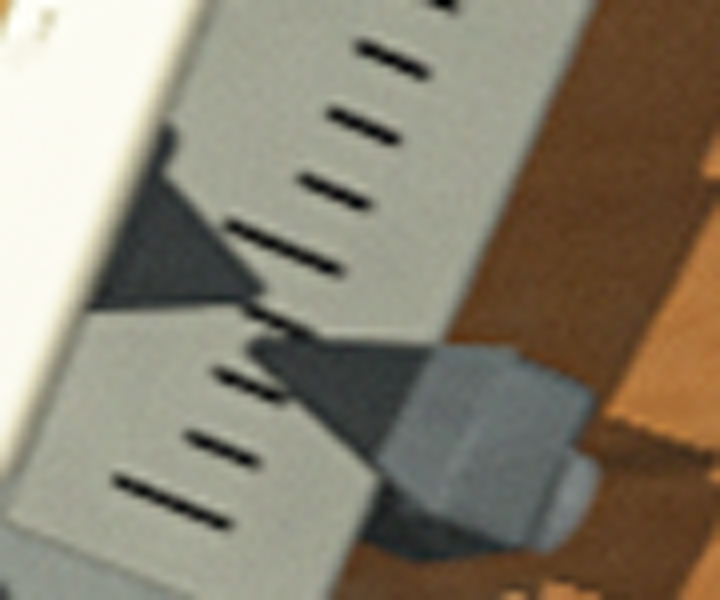

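```bash
cat > rel.py <<'E'
from h import *
import sys
t=sys.argv[1];u0,v0=map(int,sys.argv[2:4]);a=list(map(float,sys.argv[4:]))
f=lambda u,v,h=.022:onplane('wrist',t,u0+(u+.5)/8-.5,v0+(v+.5)/8-.5,h)[:2]
P,M=f(a[0],a[1]),f(a[2],a[3])
t1,t2=f(a[4],a[5],.018),f(a[6],a[7],.018)  # tick ends (inner, outer)
y=(t1-t2);y/=np.linalg.norm(y);x=np.array([y[1],-y[0]])
print('P',P,'M',M,'x axis',x,'P-M along x mm',1000*(P-M)@x,1000*(P-M)@y)
xx=np.array([.9983,.0575]);print('alt',1000*(P-M)@xx)
if len(a)>8:
  q=f(a[8],a[9],.018);d=t1-q;print('long tick dist',np.linalg.norm(d)*1000,d/np.linalg.norm(d))
E
python3 rel.py w4 360 30 263 290 249 343 222 222 345 272 113 480
```

```text
P [0.56582841 0.13852298] M [0.56206562 0.13762678] x axis [0.99664769 0.08181311] P-M along x mm 3.823494242095919 0.5853510786915395
alt 3.8079221079392465
long tick dist 20.17648127086051 [0.9973257  0.07308515]
```

servo_tool:
  deltas:
    - [0, 0.0001, 0.0109, 0, 0, 0, 1]
    - [0, 0.003, 0.0105, 0, 0, 0, 1]
    - [0, 0.0056, 0.0094, 0, 0, 0, 1]
    - [0, 0.0078, 0.0076, 0, 0, 0, 1]
    - [0, 0.0096, 0.0053, 0, 0, 0, 1]
    - [0, 0, 0, 0, 0, 0, 1]
    - [0, 0, 0, 0, 0, 0, 1]

```text
clock: 9.5
ee_pos: [0.4913, 0.1313, 0.275]
tool_rot: [0.38, 0.596, -0.38, 0.597]
wrist_force: [1.3, -0.5, 0.0]
gripper_width: 0.195
```

```bash
python3 crank.py '[.488,.174]' 2 8; python3 -c "
from h import *
snap('wrist','w5')"
```

```text
9.5 [0.4913 0.1313 0.275 ] [ 1.27 -0.47  0.01] 0.1950746588761671
r 0.04294662065665013 ang -85.33845570557028
[[0, 0.0015, 0.0003, 0, 0, 0, 1], [0, 0.0015, 0.0002, 0, 0, 0, 1], [0, 0.0015, 0.0002, 0, 0, 0, 1], [0, 0.0015, 0.0001, 0, 0, 0, 1], [0, 0.0014, 0.0003, 0, 0, 0, 1], [0, 0.0014, 0.0002, 0, 0, 0, 1], [0, 0.0015, 0.0002, 0, 0, 0, 1], [0, 0.0015, 0.0001, 0, 0, 0, 1]]
```

View pics/w5.png

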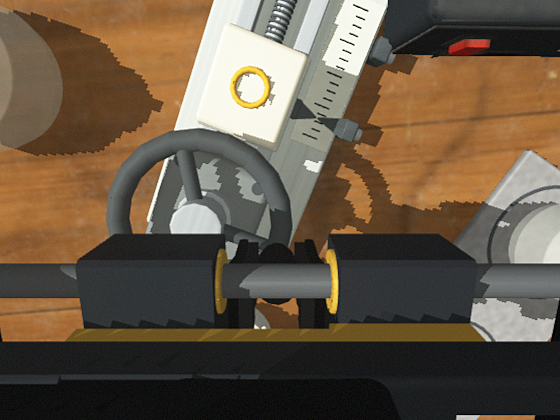

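```bash
python3 ptr.py w5 275 75 90 75
```

```text
(no output)
```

View pics/zz_w5.png

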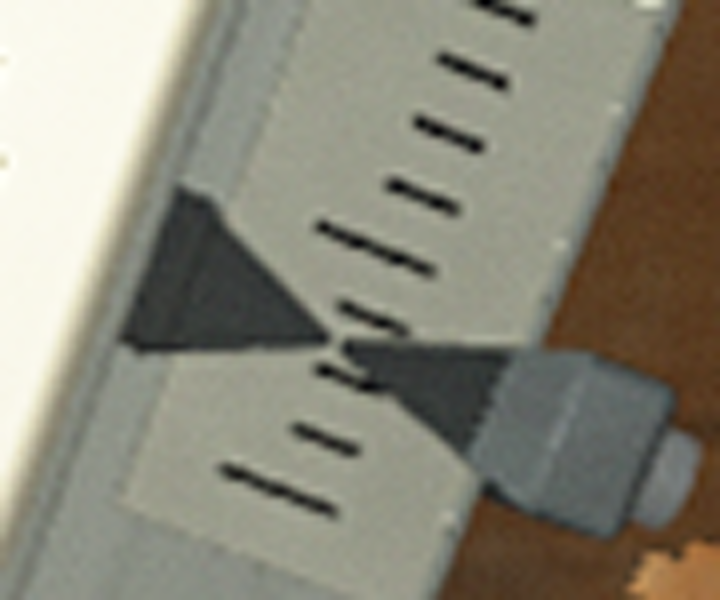

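```bash
python3 rel.py w5 275 75 333 341 340 348 316 226 437 272 220 469;python3 rel.py w5 275 75 332 340 341 346 316 226 437 272 220 469
```

```text
P [0.56196084 0.13851793] M [0.56171629 0.13778275] x axis [0.99607137 0.08855408] P-M along x mm 0.3086934444338898 0.7106293311041925
alt 0.28640831606949846
long tick dist 20.144722322646345 [0.99776343 0.06684416]
P [0.56199575 0.13862288] M [0.56188546 0.13777955] x axis [0.99607137 0.08855408] P-M along x mm 0.18453547854792052 0.8302516835982776
alt 0.15859238850945
long tick dist 20.144722322646345 [0.99776343 0.06684416]
```

servo_tool:
  deltas:
    - [0, 0.0016, 0.0002, 0, 0, 0, 1]
    - [0, 0.0016, 0.0002, 0, 0, 0, 1]
    - [0, 0.0016, 0.0001, 0, 0, 0, 1]
    - [0, 0, 0, 0, 0, 0, 1]
    - [0, 0, 0, 0, 0, 0, 1]

```text
clock: 10.05
ee_pos: [0.4953, 0.1321, 0.2749]
tool_rot: [0.38, 0.596, -0.381, 0.597]
wrist_force: [0.8, -5.6, 4.6]
gripper_width: 0.198
```

```bash
python3 -c "
from h import *
snap('wrist','w6')";python3 crank.py '[.488,.174]' 2 1; python3 ptr.py w6 275 75 90 75
```

```text
10.1 [0.4953 0.1321 0.2749] [ 0.28 -6.45  4.04] 0.19502286057922244
r 0.042855915657981955 ang -80.09582579707975
[[0, 0.0015, 0.0002, 0, 0, 0, 1]]
```

View pics/zz_w6.png

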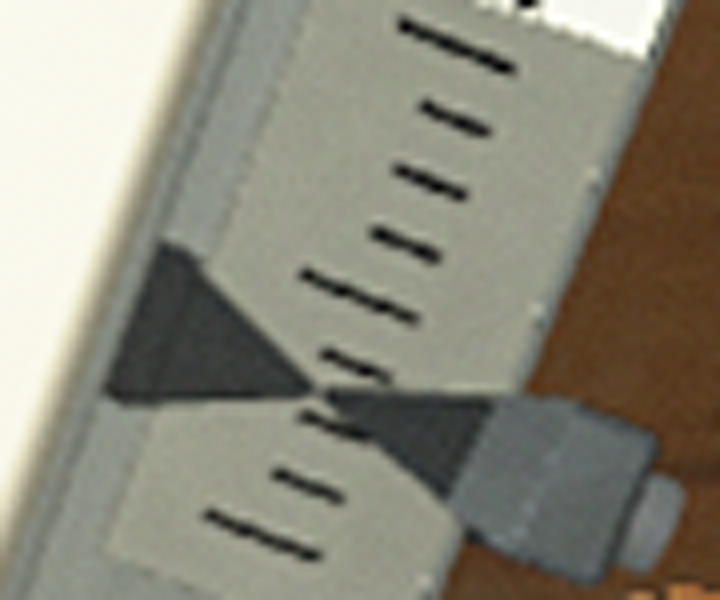

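servo_tool:
  deltas:
    - [0, 0, 0, 0, 0, 0, 0.5]
    - [0, 0, 0, 0, 0, 0, 0.5]
    - [0, 0, 0, 0, 0, 0, 0.5]
    - [0, 0, 0, 0, 0, 0, 0.5]
    - [-0.02, 0, 0, 0, 0, 0, 0.5]
    - [-0.04, 0, 0, 0, 0, 0, 0.5]
    - [-0.04, 0, 0, 0, 0, 0, 0]
    - [0, 0, 0, 0, 0, 0, 0]
    - [0, 0, 0, 0, 0, 0, 0]

```text
clock: 11.0
ee_pos: [0.4951, 0.1333, 0.3752]
tool_rot: [0.38, 0.596, -0.38, 0.597]
wrist_force: [-0.9, 0.0, -1.2]
gripper_width: 0.692
```

```bash
python3 -c "
from h import *
snap('wrist','w7');s=bot.observe();print(s['clock'],s['ee_pos'],s['wrist_force'])"
```

```text
11.05 [0.4948745  0.13308733 0.37414735] [-0.27699014 -0.29827543 -0.19148998]
```

View pics/w7.png

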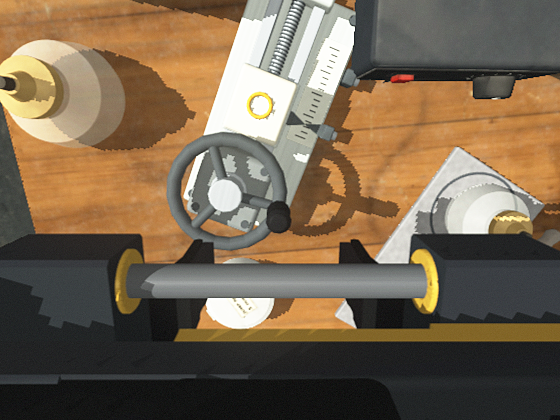

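```bash
python3 ptr.py w7 270 80 90 75
```

```text
(no output)
```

View pics/zz_w7.png

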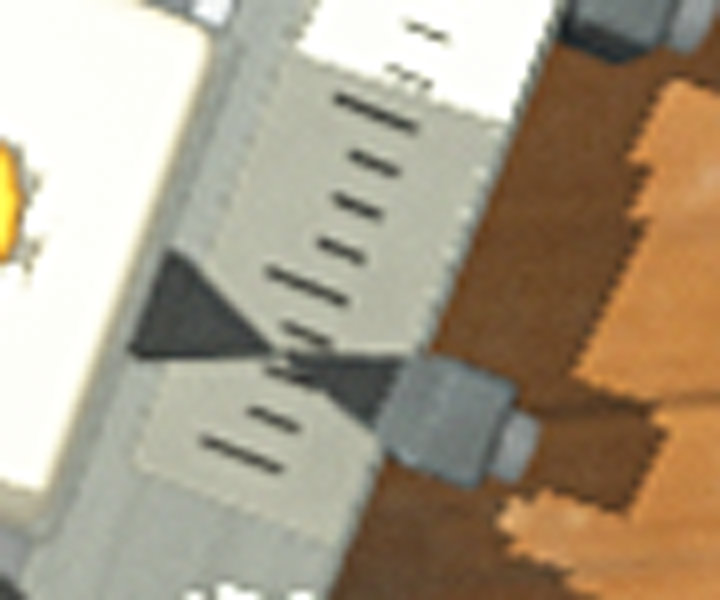

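The pointer lines up after release: tips at zoomed (273,352) and (287,358), along the tick direction to within about 0.1 mm. Next is the lamp. I'll move back for a viewing pose and turn the jaws along the board.

servo_tool:
  deltas:
    - [-0.006, -0.0133, 0.0301, 0, 0, 0, 0]
    - [-0.006, -0.0133, 0.0301, 0, 0, 0, 0]
    - [-0.006, -0.0133, 0.0301, 0, 0, 0, 0]
    - [-0.006, -0.0133, 0.0301, 0, 0, 0, 0]
    - [-0.006, -0.0133, 0.0301, 0, 0, 0, 0]
    - [-0.006, -0.0133, 0.0301, 0, 0, 0, 0]
    - [-0.006, -0.0133, 0.0301, 0, 0, 0, 0]
    - [-0.006, -0.0133, 0.0301, 0, 0, 0, 0]
    - [0, 0, 0, -0.1275, 0, 0, 0]
    - [0, 0, 0, -0.1275, 0, 0, 0]
    - [0, 0, 0, -0.1275, 0, 0, 0]
    - [0, 0, 0, -0.1275, 0, 0, 0]
    - [0, 0, 0, -0.1275, 0, 0, 0]
    - [0, 0, 0, -0.1275, 0, 0, 0]
    - [0, 0, 0, -0.1275, 0, 0, 0]
    - [0, 0, 0, -0.1275, 0, 0, 0]
    - [0, 0, 0, 0, 0, 0, 0]
    - [0, 0, 0, 0, 0, 0, 0]

```text
clock: 12.85
ee_pos: [0.5001, -0.1301, 0.4217]
tool_rot: [0.042, 0.706, -0.042, 0.705]
wrist_force: [-0.3, -1.8, 0.7]
gripper_width: 1.002
```

```bash
python3 -c "
from h import *
snap('wrist','w8');s=bot.observe();print(s['clock'],s['ee_pos'],s['qpos'].round(2));print(R.from_quat(s['tool_rot']).as_matrix().round(3))"
```

```text
12.9 [ 0.50020303 -0.13008264  0.42193567] [ 0.67  0.12 -0.54  1.69  0.06  1.34 -0.  ]
[[-0.001  0.118  0.993]
 [ 0.     0.993 -0.118]
 [-1.     0.    -0.001]]
```

View pics/w8.png

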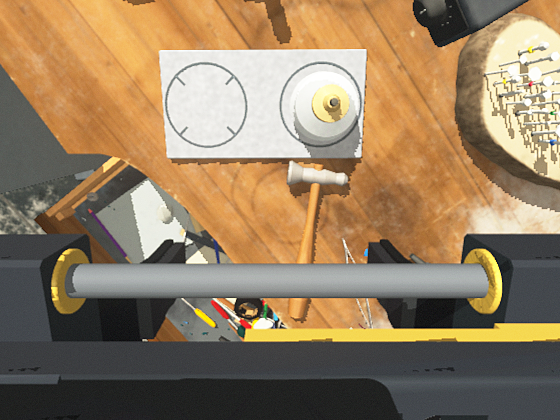

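```bash
cat > lamp.py <<'E'
from h import *
import sys
t=sys.argv[1]
X,d,p=cloud('wrist',t)
g=cv2.cvtColor(p,cv2.COLOR_RGB2GRAY)
def ring(cx,cy,r=42):
    v,u=np.mgrid[:420,:560];rad=np.hypot(u-cx,v-cy)
    for it in range(4):
        m=(rad>r-5)&(rad<r+5)&(g<135)
        uv=np.c_[u[m],v[m]].astype(np.float32)
        K,T=pose('wrist',np.load(t+'.npz'))
        W=np.array([onplane('wrist',t,a,b,.008)[:2] for a,b in uv])
        A=np.c_[2*W,np.ones(len(W))];s=np.linalg.lstsq(A,(W**2).sum(1),rcond=None)[0];rr=np.sqrt(s[2]+s[:2]@s[:2])
        e=cv2.fitEllipse(uv);cx,cy=e[0];r=np.mean(e[1])/2;rad=np.hypot(u-cx,v-cy)
    return s[:2],rr,(cx,cy,r),len(W)
print('work',ring(*map(float,sys.argv[2:4])))
if len(sys.argv)>4: print('park',ring(*map(float,sys.argv[4:6])))
def sl(lo,hi,c,rad=.06):
    m=(abs(X[...,2]-(lo+hi)/2)<(hi-lo)/2)&(np.hypot(X[...,0]-c[0],X[...,1]-c[1])<rad)
    W=X[m][:,:2]
    if len(W)<8: return None
    A=np.c_[2*W,np.ones(len(W))];s=np.linalg.lstsq(A,(W**2).sum(1),rcond=None)[0];return s[:2],np.sqrt(s[2]+s[:2]@s[:2]),len(W),W.min(0),W.max(0)
E
cat > l2.py <<'E'
exec(open('lamp.py').read())
c=eval(sys.argv[6])
print('collar top',sl(.068,.0725,c,.03));print('glass40',sl(.036,.044,c));print('glass30',sl(.025,.034,c)); print('nozzle',sl(.08,.095,c,.03))
E
python3 l2.py w8 206 105 320 104 '[.557,-.055]'
python3 -c "
from h import *
p=np.load('w8.npz')['p'];cv2.imwrite('pics/z8.png',cv2.resize(p[45:165,150:370][:,:,::-1],None,fx=3.6,fy=3.6))"
```

```text
work (array([ 0.43427481, -0.03965652]), np.float64(0.041844812914012854), (205.67385864257812, 104.5257797241211, np.float64(40.69002342224121)), 225)
park (array([ 0.55431246, -0.05361566]), np.float64(0.042219894670247), (320.66290283203125, 104.26949310302734, np.float64(41.176218032836914)), 440)
collar top (array([ 0.55577823, -0.05440516]), np.float64(0.012147584014966215), 731, array([ 0.54013663, -0.07002035]), array([ 0.57224829, -0.03838768]))
glass40 (array([ 0.55455219, -0.05515388]), np.float64(0.029996098824498853), 344, array([ 0.52364484, -0.08637466]), array([ 0.58509388, -0.02371701]))
glass30 (array([ 0.55502332, -0.05507861]), np.float64(0.03263451194013089), 204, array([ 0.52127709, -0.08830033]), array([ 0.57449858, -0.02210065]))
nozzle (array([ 0.55608668, -0.05384171]), np.float64(0.0031191529748597997), 88, array([ 0.55180466, -0.05837308]), array([ 0.56028339, -0.04896376]))
```

View pics/z8.png

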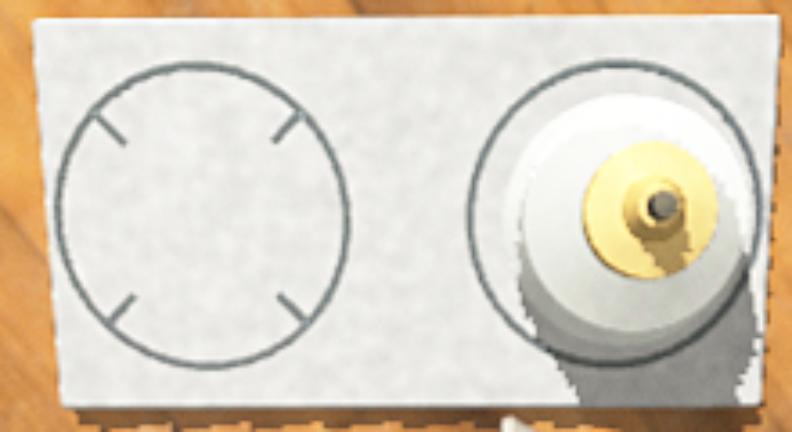

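The lamp is at (0.5555, -0.0545) and the work ring at (0.4343, -0.0397). The lamp stands off-centre in the park ring. I'm descending over it.

servo_tool:
  deltas:
    - [0, 0.0272, 0.0153, 0, 0, 0, 0]
    - [0, 0.0272, 0.0153, 0, 0, 0, 0]
    - [0, 0.0272, 0.0152, 0, 0, 0, 0]
    - [0, 0, 0, 0, 0, 0, 0]
    - [0.035, 0, 0, 0, 0, 0, 0]
    - [0.035, 0, 0, 0, 0, 0, 0]
    - [0.035, 0, 0, 0, 0, 0, 0]
    - [0.035, 0, 0, 0, 0, 0, 0]
    - [0.025, 0, 0, 0, 0, 0, 0]
    - [0.01, 0, 0, 0, 0, 0, 0]
    - [0, 0, 0, 0, 0, 0, 0]
    - [0, 0, 0, 0, 0, 0, 0]

```text
clock: 14.1
ee_pos: [0.5556, -0.0544, 0.2489]
tool_rot: [0.041, 0.705, -0.041, 0.706]
wrist_force: [0.7, 0.7, -0.6]
gripper_width: 0.999
```

```bash
python3 -c "
from h import *
snap('wrist','w9');snap('side','s9');s=bot.observe();print(s['clock'],s['ee_pos'],s['wrist_force']);print(R.from_quat(s['tool_rot']).as_matrix().round(3))
p=np.load('s9.npz')['p'];cv2.imwrite('pics/z9.png',cv2.resize(p[110:260,220:370][:,:,::-1],None,fx=4,fy=4))"
```

```text
14.2 [ 0.55573808 -0.05434017  0.24934372] [ 0.19205908  0.27368325 -0.01917021]
[[ 0.002  0.115  0.993]
 [-0.001  0.993 -0.115]
 [-1.    -0.     0.002]]
```

View pics/w9.png

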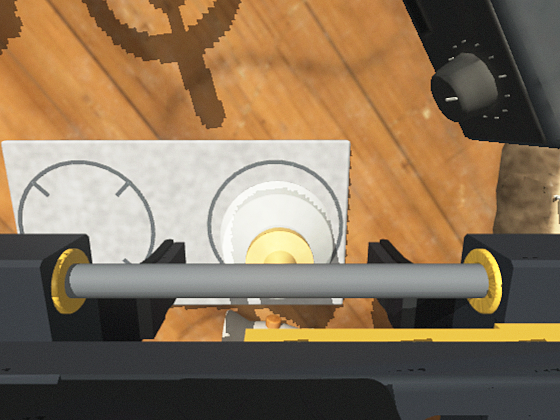

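View pics/z9.png

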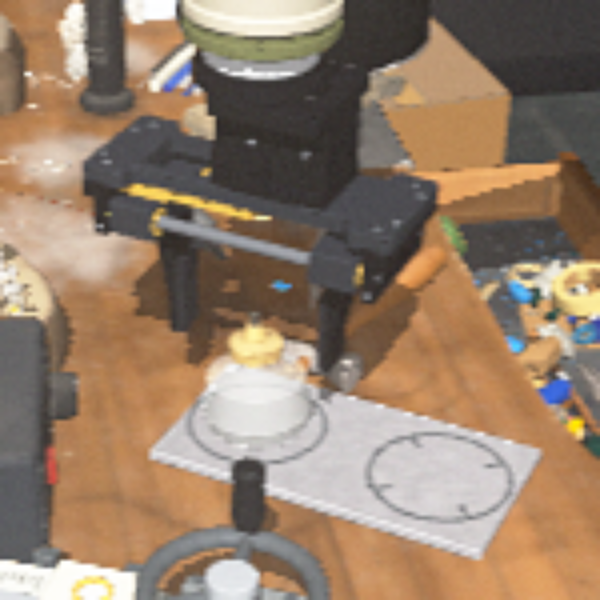

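The wrist view has the collar at u≈279, midway between the fingers at 183 and 370. I'll descend the last 42 mm, then grip.

servo_tool:
  deltas:
    - [0.015, 0, 0, 0, 0, 0, 0]
    - [0.012, 0, 0, 0, 0, 0, 0]
    - [0.008, 0, 0, 0, 0, 0, 0]
    - [0.005, 0, 0, 0, 0, 0, 0]
    - [0.002, 0, 0, 0, 0, 0, 0]
    - [0, 0, 0, 0, 0, 0, 0]

```text
clock: 14.8
ee_pos: [0.5551, -0.0542, 0.2055]
tool_rot: [0.041, 0.706, -0.041, 0.706]
wrist_force: [-0.3, 0.2, -0.2]
gripper_width: 1.0
```

servo_tool:
  deltas:
    - [0, 0, 0, 0, 0, 0, 0.12]
    - [0, 0, 0, 0, 0, 0, 0.2]
    - [0, 0, 0, 0, 0, 0, 0.3]
    - [0, 0, 0, 0, 0, 0, 0.3]
    - [0, 0, 0, 0, 0, 0, 0.3]
    - [0, 0, 0, 0, 0, 0, 0.3]
  newtons: 6

```text
clock: 15.4
ee_pos: [0.5554, -0.0543, 0.206]
tool_rot: [0.041, 0.706, -0.041, 0.706]
wrist_force: [1.5, -0.8, 1.2]
gripper_width: 0.73
```

```bash
python3 -c "
from h import *
s=bot.observe();print(s['clock'],s['ee_pos'],s['wrist_force'],s['torque'],s['gripper_width']);print(R.from_quat(s['tool_rot']).as_matrix().round(3))
snap('side','s10')
p=np.load('s10.npz')['p'];cv2.imwrite('pics/z10.png',cv2.resize(p[130:260,220:370][:,:,::-1],None,fx=4,fy=4))"
```

```text
15.4 [ 0.55542168 -0.05431719  0.20602922] [ 1.48532553 -0.82159789  1.23154669] [-0.01434737 -0.56090525  0.02620207] 0.7303478570671301
[[ 0.001  0.115  0.993]
 [-0.     0.993 -0.115]
 [-1.    -0.     0.001]]
```

View pics/z10.png

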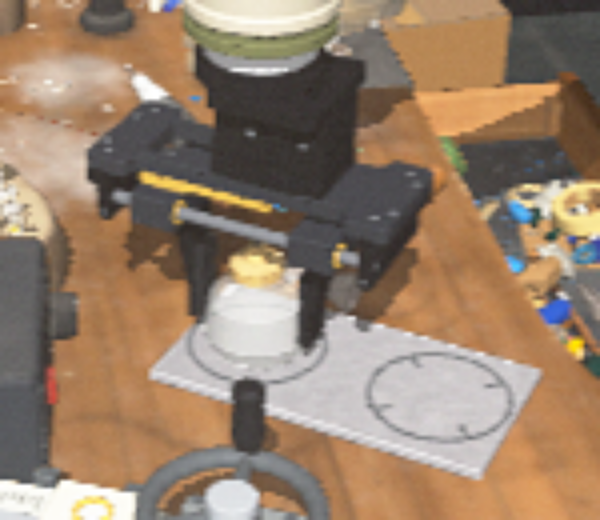

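servo_tool:
  deltas:
    - [0, 0, 0, 0, 0, 0, 0.5]
    - [0, 0, 0, 0, 0, 0, 0.5]
    - [0, 0, 0, 0, 0, 0, 0.5]
  newtons: 6

```text
clock: 15.75
ee_pos: [0.5554, -0.0543, 0.206]
tool_rot: [0.041, 0.706, -0.041, 0.706]
wrist_force: [2.8, -0.5, 1.1]
gripper_width: 0.732
```

```bash
python3 -c "
from h import *
s=bot.observe();print(s['clock'],s['ee_pos'],s['wrist_force'],s['torque'],s['gripper_width'])"
```

```text
15.75 [ 0.5553904  -0.05432541  0.20598946] [ 2.84113158 -0.54412459  1.06469153] [-0.08693759 -0.70333322  0.01004521] 0.7321947300710149
```

servo_tool:
  deltas:
    - [0, 0, -0.002, 0, 0, 0, 0.5]
    - [0, 0, -0.005, 0, 0, 0, 0.5]
    - [0, 0, -0.006, 0, 0, 0, 0.5]
    - [0, 0, -0.006, 0, 0, 0, 0.5]
    - [0, 0, -0.006, 0, 0, 0, 0.5]
    - [0, 0, -0.006, 0, 0, 0, 0.5]
    - [0, 0, -0.006, 0, 0, 0, 0.5]
    - [0, 0, -0.006, 0, 0, 0, 0.5]
    - [0, 0, -0.006, 0, 0, 0, 0.5]
    - [0, 0, -0.005, 0, 0, 0, 0.5]
    - [0, 0, 0, 0, 0, 0, 0.5]

```text
clock: 16.85
ee_pos: [0.5008, -0.048, 0.2058]
tool_rot: [0.041, 0.706, -0.041, 0.706]
wrist_force: [0.7, 0.7, 6.5]
gripper_width: 0.731
```

```bash
python3 -c "
from h import *
s=bot.observe();print(s['clock'],s['ee_pos'],s['wrist_force'],s['torque'],s['gripper_width']);print(R.from_quat(s['tool_rot']).as_matrix().round(3))
snap('side','s11');snap('wrist','w11')
p=np.load('s11.npz')['p'];cv2.imwrite('pics/z11.png',cv2.resize(p[150:260,240:370][:,:,::-1],None,fx=5,fy=5))"
```

```text
16.85 [ 0.50075161 -0.04798765  0.20577403] [0.66011174 0.66146756 6.45261576] [ 4.41510952e-02 -1.36319078e-01 -1.09469827e-04] 0.7311117367808183
[[-0.001  0.115  0.993]
 [-0.     0.993 -0.115]
 [-1.    -0.    -0.001]]
```

View pics/z11.png

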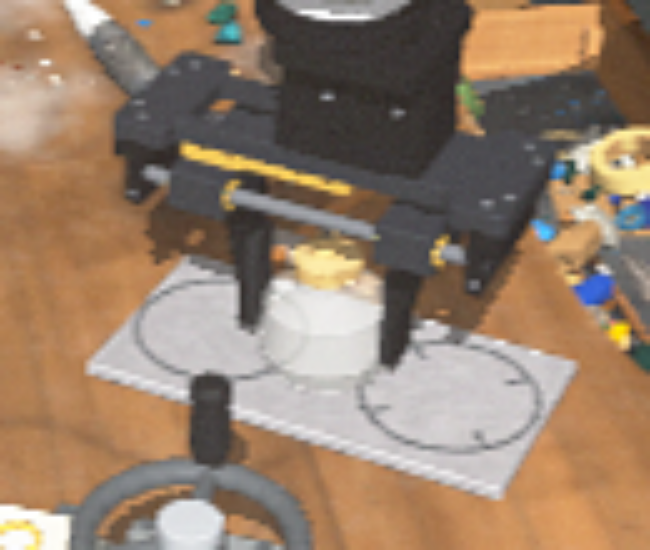

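View pics/w11.png

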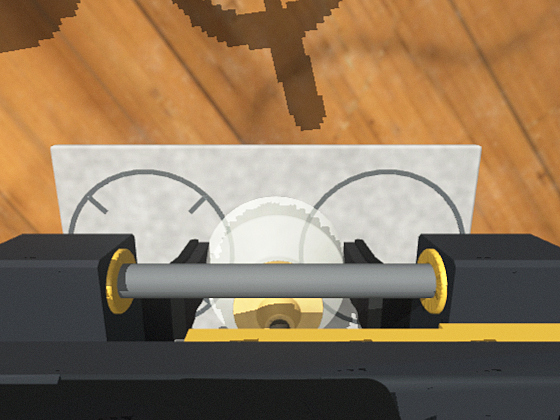

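servo_tool:
  deltas:
    - [0, 0.0001, -0.003, 0, 0, 0, 0.5]
    - [0, 0.0001, -0.006, 0, 0, 0, 0.5]
    - [0, 0.0001, -0.006, 0, 0, 0, 0.5]
    - [0, 0.0001, -0.006, 0, 0, 0, 0.5]
    - [0, 0.0001, -0.006, 0, 0, 0, 0.5]
    - [0, 0.0001, -0.006, 0, 0, 0, 0.5]
    - [0, 0.0001, -0.006, 0, 0, 0, 0.5]
    - [0, 0.0001, -0.006, 0, 0, 0, 0.5]
    - [0, 0, -0.006, 0, 0, 0, 0.5]
    - [0, 0, -0.006, 0, 0, 0, 0.5]
    - [0, 0, -0.006, 0, 0, 0, 0.5]
    - [0, 0, -0.004, 0, 0, 0, 0.5]
    - [0, 0, 0, 0, 0, 0, 0.5]
    - [0, 0, 0, 0, 0, 0, 0.5]

```text
clock: 18.35
ee_pos: [0.4343, -0.0395, 0.2057]
tool_rot: [0.041, 0.706, -0.041, 0.706]
wrist_force: [1.1, -0.1, 7.4]
gripper_width: 0.729
```

```bash
python3 -c "
from h import *
s=bot.observe();print(s['clock'],s['ee_pos'],s['wrist_force'],s['torque'],s['gripper_width'])
snap('wrist','w12')"
```

```text
18.35 [ 0.43433652 -0.03950779  0.20566399] [ 1.07995512 -0.08174827  7.35638434] [ 0.02276921 -0.35549944 -0.01865967] 0.7292430467042417
```

View pics/w12.png

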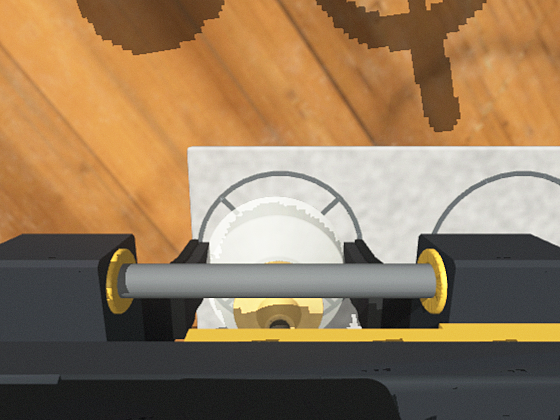

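The lamp looks centred: the ring is at u≈280 and the lamp at ≈278. I'll release, lift straight up and back off to check.

servo_tool:
  deltas:
    - [0, 0, 0, 0, 0, 0, 0.2]
    - [0, 0, 0, 0, 0, 0, 0.1]
    - [0, 0, 0, 0, 0, 0, 0]
    - [0, 0, 0, 0, 0, 0, 0]
    - [0, 0, 0, 0, 0, 0, 0]
    - [-0.01, 0, 0, 0, 0, 0, 0]
    - [-0.03, 0, 0, 0, 0, 0, 0]
    - [-0.04, 0, 0, 0, 0, 0, 0]
    - [-0.04, 0, 0, 0, 0, 0, 0]
    - [-0.04, 0, 0, 0, 0, 0, 0]
    - [-0.04, -0.02, 0, 0, 0, 0, 0]
    - [-0.015, -0.03, 0, 0, 0, 0, 0]
    - [0, -0.03, 0, 0, 0, 0, 0]
    - [0, 0, 0, 0, 0, 0, 0]
    - [0, 0, 0, 0, 0, 0, 0]

```text
clock: 19.9
ee_pos: [0.4256, -0.119, 0.4211]
tool_rot: [0.041, 0.706, -0.041, 0.706]
wrist_force: [1.1, 0.7, -0.3]
gripper_width: 1.001
```

```bash
python3 -c "
from h import *
snap('wrist','w13');snap('side','s13');s=bot.observe();print(s['clock'],s['ee_pos'])"
```

```text
20.0 [ 0.42589435 -0.11800947  0.42088596]
```

View pics/w13.png

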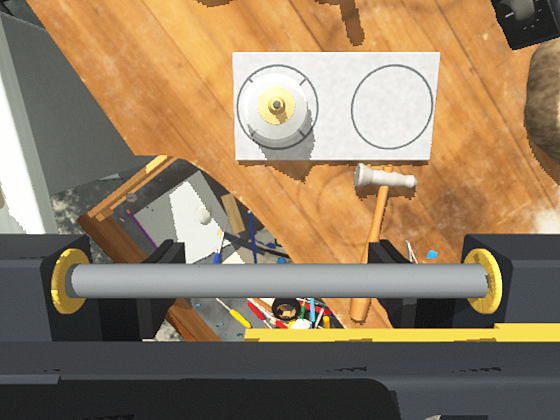

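View pics/s13.png

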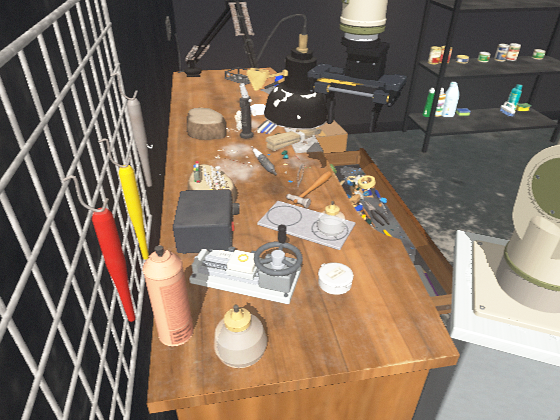

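```bash
python3 l2.py w13 277 107 392 107 '[.434,-.039]'
python3 -c "
from h import *
p=np.load('w13.npz')['p'];cv2.imwrite('pics/z13.png',cv2.resize(p[50:165,225:325][:,:,::-1],None,fx=5,fy=5,interpolation=cv2.INTER_CUBIC))
"
```

```text
work (array([ 0.43445302, -0.03972082]), np.float64(0.04183480626547922), (277.01275634765625, 106.67576599121094, np.float64(40.66684341430664)), 354)
park (array([ 0.55384857, -0.05351195]), np.float64(0.04213306497543793), (391.5516662597656, 106.60713195800781, np.float64(40.94463920593262)), 218)
collar top (array([ 0.43329722, -0.03938939]), np.float64(0.012152219707687461), 721, array([ 0.41735852, -0.05507672]), array([ 0.44966897, -0.02345531]))
glass40 (array([ 0.43231183, -0.04046095]), np.float64(0.03001020587173129), 317, array([ 0.40183455, -0.07133761]), array([ 0.46369827, -0.00905175]))
glass30 (array([ 0.43239205, -0.04015207]), np.float64(0.0325736048466089), 177, array([ 0.39893612, -0.07315547]), array([ 0.46555649, -0.00696617]))
nozzle (array([ 0.43422029, -0.03864374]), np.float64(0.003059080846060934), 74, array([ 0.43016768, -0.04370731]), array([ 0.43857153, -0.03389556]))
```

View pics/z13.png

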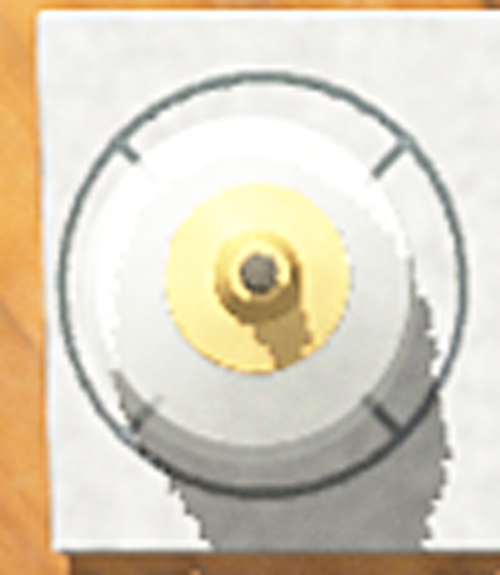

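The lamp stands upright within about 1 mm of the ring's centre, and nothing else has moved. I'm handing in.

```bash
python3 -c "
from h import *
print(workorder.finish_job())"
```

```text
the job is handed in; nothing more can be done
None
```

The slide is set, the spirit lamp is in the empty ring, and I handed the job in at about 20 s of the 64 s allowed.

- **Screw slide:** I held the crank knob and turned the wheel about 1.9 turns counter-clockwise, which moved the carriage 30 mm towards the handwheel. After I let go, the wrist image showed the pointer in line with the pointed marker's tip to within about 0.1 mm.
- **Lamp:** I gripped the glass body, slid it upright about 122 mm along the board, released it and lifted clear. The grip closed at about 64 mm, so the pads probably met the glass around 35 mm up, not at its widest part. Image fits put its centre 1 to 2 mm from the work ring's centre. The glass fits gave about 2 mm and the collar fit about 1 mm, and the glass fits had read about 1 mm off before the move as well.
- **Other objects:** The last side view and wrist image showed the hammer, tin, spray can and large lamp looking where they were before. I judged this by eye and did not measure it.
- **Camera disagreement:** The top camera read the wheel and knob about 3–4 mm off in y compared with the wrist and side cameras. I worked mainly from the wrist and side cameras for the grasps.
- **Forces:** The highest wrist reading I saw between moves was about 14 N, during cranking.

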